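Set the puzzle board out over the shelf edge

TASK

Push the blue whale sideways along the ash shelf so that it stands on the round green spot, then push the thin yellow board straight out over the shelf's far edge until its red stripe lies along that edge, so that the end sticks out for a child to take hold of. Only push with the fingers: never lift or tip the whale or the board, and leave the pot, the cups and the other toys where they are.

Things in the scene. Friction and masses are not known exactly. Their poses are not given: they have to be found in the camera images.
- shelf: Fixed raised shelf of pale ash on the table, 360 mm deep (its x), 600 mm wide (its y), its flat top 60 mm above the table. Origin: centre of the footprint at table height; x points level away from the robot to the far edge, y to the left.
- shelf_edge (a point): Middle of the shelf's far top edge (the edge away from the robot), 180 mm along the shelf's x from its origin and 60 mm up; axes as the shelf's. The red stripe must come to lie over this edge, parallel to it.
- board: Loose thin yellow wooden puzzle board lying flat on the shelf, 100 mm long (its x, roughly towards the far edge) x 120 mm wide (its y) x 8 mm thick, about 90 g (it varies). Origin: centre of the underside. It starts wholly on the shelf, a little askew (up to about 11 degrees) with its front 150 to 200 mm short of the far edge, and about 65 mm or more of clear shelf behind it. Painted shapes on top are flat.
- board_stripe (a point): Middle of the red stripe, on the board's top face, 15 mm ahead of the board's centre (35 mm behind its front edge). The stripe is 8 mm wide (along x) and runs across the full width; axes as the board's.
- whale: Loose blue silicone bath whale standing on the shelf between the board and the far edge: a squat round dome with a white belly band, round foot 72 mm across, near-upright sides up to 24 mm, dome top at 46 mm, small tail curling up to about 66 mm, at most 45 mm from the centre; about 120 g (it varies). Origin: centre of its underside, z up; its heading is of no account.
- spot: Flat green round sticker on the shelf, 100 mm across, under 1 mm thick (nothing catches on it), left or right of the whale, about 175 mm to the side of the shelf's middle. Origin: its centre.
- pot: Bystander: open aluminium toy pot, 72 mm across, 50 mm high, with two small side handles (96 mm over them), on the shelf on the side opposite the green spot. Origin: centre of the underside.
- cups_a: Bystander: three nested upturned plastic cups (red, yellow, green), 66 mm across at the foot, 83 mm high, on one near corner of the shelf. Origin: centre of the underside.
- cups_b: Bystander: three nested upturned plastic cups (blue, orange, yellow), 66 mm across at the foot, 83 mm high, on the other near corner of the shelf. Origin: centre of the underside.
- cups_c: Bystander: three nested upturned plastic cups (green, red, orange), 66 mm across at the foot, 83 mm high, on the table right of the shelf. Origin: centre of the underside.
- drill: Bystander: wooden toy drill lying on its side on the table left of the shelf, about 170 mm long, 105 mm wide, 36 mm high. Origin: underside, below the drill's body.
- bowl: Bystander: orange plastic bowl, 110 mm across, 45 mm high, on the table right of the shelf. Origin: centre of the underside.

How it is judged:
On the way, in this order (a step that is already met when the one before it is completed fails the run):
1. the whale stands on the green spot (horizontal distance between whale and spot below 0.035 m and angle between whale's own z axis and vertical below 0.15 rad and z of whale in the frame of shelf between 0.056 and 0.066 m and linear speed of whale below 0.03 m/s), for 0.2 s.
2. the board's red stripe lies along the far edge, the board flat on the shelf (x of board_stripe in the frame of shelf_edge between -0.007 and 0.007 m and angle between the x axis of board and the x axis of shelf, either way round below 0.13 rad and angle between board's own z axis and vertical below 0.05 rad and z of board in the frame of shelf between 0.056 and 0.065 m and y of board in the frame of shelf between -0.2 and 0.2 m), for 0.2 s.
At the end, for the whole second after the job is handed in: The red stripe's middle is within 7 mm of the shelf's far edge (35 mm overhang), the board square to the edge within 0.13 rad (7 degrees) and flat on the shelf; the whale upright on the shelf with its centre within 35 mm of the green spot's centre; both at rest (all of step 2 and horizontal distance between whale and spot below 0.035 m and angle between whale's own z axis and vertical below 0.15 rad and z of whale in the frame of shelf between 0.056 and 0.066 m and linear speed of each of whale, board below 0.02 m/s); the robot touches nothing.
It fails at once if the whale is lifted, tipped or pushed off the shelf (z of whale in the frame of shelf above 0.072 m or z of whale in the frame of shelf below 0.048 m or angle between whale's own z axis and vertical above 0.5 rad).
It fails at once if the board is lifted, tipped or pushed off the shelf (z of board in the frame of shelf above 0.072 m or z of board in the frame of shelf below 0.048 m or angle between board's own z axis and vertical above 0.25 rad).
It fails at once if a bystander is moved more than 15 mm or tipped (distance of any of pot, cups_a, cups_b, cups_c, drill, bowl from where it was at the start of the episode above 0.015 m or angle between any of pot, cups_a, cups_b, cups_c, drill, bowl's own z axis and vertical above 0.3 rad).
It also fails if it takes over 64 s, if anything falls off the work surface, if the arm or the gripper's body presses on something with over 40 N, if the wrist force passes 120 N, or if a joint passes its speed limit or range.

ROBOT

A 7-joint arm with a two-finger parallel gripper is mounted at the origin on the work surface. World frame = base frame: x ahead of the robot, y to its left, z up, the work surface at z = 0. Lengths are in m, angles in rad, forces in N, time in s.
With the tool pointing down it reaches from about 0.425 to 0.925 m from the base axis. Payload 6.8 kg.
Tool frame: the origin (TCP) lies on the front face of the gripper's body, between the roots of the fingers; the fingertips stand 73 mm ahead of it and the grasp point (between the pads) lies 54 mm ahead of it (env.nose_length is the distance from the TCP to the fingertips, in m); z points along the fingers, y is the direction in which the jaws open and shut (so a half turn about z gives the same grasp; the last joint's range is limited). The gripper opens to 85 mm and grips with 20 to 120 N. Pads are 22 mm wide; open, the fingers measure 114 mm over their backs; the gripper's body (76 mm by 85 mm) begins 54 mm behind the grasp point. The pads swing forward as they close: fully open they stand 13 mm farther back than shut.
Start: joints at [-1.416, 0.477, 0.022, 1.555, -0.011, 1.109, -0.083], TCP at [0.175, 0.652, 0.304] pointing down, gripper open.
Joint ranges: [-2.96, 2.96], [-0.34, 2.1], [-1.41, 1.46], [0.24, 2.44], [-1.37, 4.51], [0.17, 1.92], [-2.96, 2.96]. Speed limits (rad/s): [2.39, 2.39, 3.14, 3.14, 3.14, 3.14, 3.14].

INTERFACE

Orientations are given as a unit quaternion [w, x, y, z].
In Python, from cell import env, kin, camera, calibration, job gives the robot as it stands. The module is installed in compiled form; this text tells all that it offers. Calls block until the motion is done:
- env.reach(position, orientation): joint-space move of the TCP to a pose.
- env.movel(position, velocity=0.15, rot=None, stop_force=None): straight line of the TCP; rot=None keeps the orientation; velocity is the mean speed in m/s. With stop_force (N) it stops when the force on the tool has changed by that much, and returns True; else False.
- env.goto_joints(angles): joint-space move.
- env.grip(opening, f_grip=None): finger opening in m; f_grip is the grip in N (None keeps the last); returns when the fingers have stopped.
- env.dwell(seconds).
- kin.inverse_kinematics(position, orientation): joint angles nearest the present ones, or None.
- env.get_state(): the state.
- camera(name): name is "scene" or "top"; returns (picture, depth): 480x640x3 uint8, blue, green, red; 480x640 float32, m along the optical axis (not along the pixel's ray), 0 where there is no reading.
- calibration(name): a dict with "fx", "fy", "cx", "cy" (pixels), "k1" (the pictures are not rectified: a ray, as slopes to the right and down, at radius r is drawn at 1 + k1 r^2 times it, then the intrinsics apply), "rvec" (rotation vector, rad) and "tvec" (3), from world to camera coordinates, as OpenCV has them. Camera axes: x right, y down, z forward; pixel columns grow to the right and rows downward; lengths in m; the calibration is good to about 2 mm. A picture is of the moment at which its call begins. calibration takes no time and is no camera call.
A pose or a line that the arm cannot do raises env.PlanningError and nothing moves.
- job.job_done(): hands the job in, once; it reports no verdict.
The state is a dict: "time": time; "qpos": joint angles; "joint_velocities": joint speeds; "joint_torque": joint torques, N m; "tcp_pos": TCP position; "orientation": TCP orientation; "force": force on the tool from outside, world axes, zero at the start; "torque": the same for the moment, N m; "opening": finger opening in m.
Only numpy, scipy, OpenCV 4.12 (cv2) and the standard library are available. Lean on these libraries where they do the work, as an engineer would, in place of code of your own. Each camera call takes 0.05 s, during which the arm holds its last target.

## Working session

There is one attempt and no reset: what is moved stays moved. The work goes in short steps, each a Python script; the robot and the scene stay as the last script left them, time stands still between calls to the robot, and variables do not carry over. Pictures are saved under pics/ and viewed, and the job is handed in when it is done.

```bash
mkdir -p pics; python3 - <<'E'
from cell import env,camera,calibration
import cv2
for n in ("scene","top"):
    p,d=camera(n); cv2.imwrite(f"pics/{n}0.png",p); c=calibration(n); print(n,c)
s=env.get_state(); print(s["time"],s["tcp_pos"],s["orientation"],s["opening"],env.nose_length)
E
```

```text
scene {'fx': 494.88052526744997, 'fy': 494.88052526744997, 'cx': 331.399026060934, 'cy': 239.17036624231739, 'k1': 0.02419851920297507, 'rvec': array([ 1.62743804,  2.21660497, -0.65031329]), 'tvec': array([ 0.15080169, -0.40622214,  1.46482784])}
top {'fx': 510.70780091794256, 'fy': 510.70780091794256, 'cx': 322.48934262669513, 'cy': 239.27167751019735, 'k1': -0.1493897866639418, 'rvec': array([ 2.17804361, -2.18685416,  0.1274969 ]), 'tvec': array([0.0046687 , 0.56817339, 1.21908285])}
0.1 [0.17524629 0.65144202 0.30302967] [-6.12606391e-05  1.31000531e-01  9.91381976e-01 -7.96743255e-04] 0.08524375574803583 0.0726
```

View pics/scene0.png

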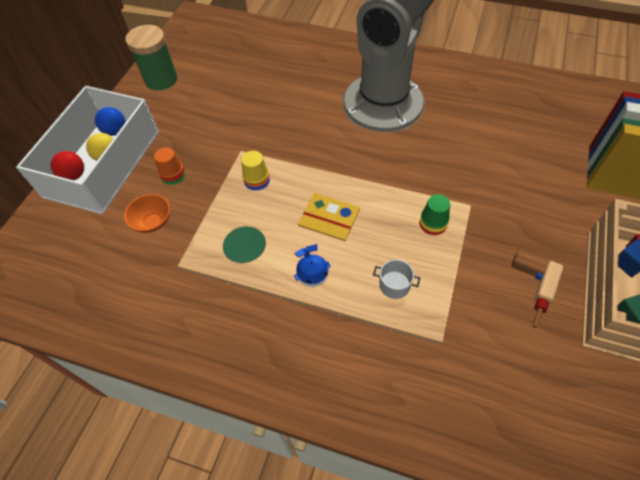

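View pics/top0.png

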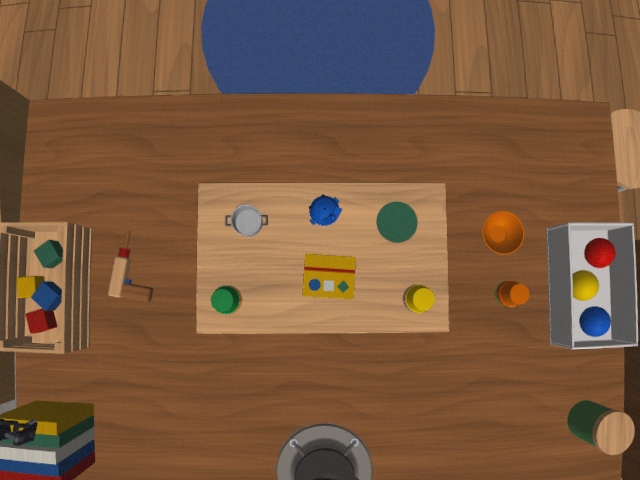

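The scene picture shows the shelf from the far side. In the top picture up is +x and left is +y: the whale is at about (325,210), the spot at (397,222), the board at (329,277) with its stripe at row ~269, the pot at (247,221) and cups at (226,300) and (419,300). Next I'll measure them.

```bash
cat > h.py <<'E'
import numpy as np, cv2
from cell import env,kin,camera,calibration,job
def K(c): return np.array([[c["fx"],0,c["cx"]],[0,c["fy"],c["cy"]],[0,0,1]]), np.array([c["k1"],0,0,0,0.])
def rays(n,px):
    c=calibration(n);k,d=K(c)
    u=cv2.undistortPoints(np.asarray(px,float).reshape(-1,1,2),k,d).reshape(-1,2)
    R=cv2.Rodrigues(np.asarray(c["rvec"],float))[0]; t=np.asarray(c["tvec"],float)
    return -R.T@t, np.c_[u,np.ones(len(u))]@R   # ray dir with cam z=1
def plane(n,px,z):
    o,r=rays(n,px); return o+r*((z-o[2])/r[:,2])[:,None]
def pts(n,px,depth):
    o,r=rays(n,px); px=np.asarray(px); return o+r*depth[px[:,1],px[:,0]][:,None]
def biggest(m,near=None):
    cs,_=cv2.findContours(m.astype(np.uint8),cv2.RETR_EXTERNAL,cv2.CHAIN_APPROX_NONE)
    return max(cs,key=cv2.contourArea)
def hsv(p): return cv2.cvtColor(p,cv2.COLOR_BGR2HSV).astype(int)
def box(m,x0,x1,y0,y1):
    o=np.zeros_like(m);o[y0:y1,x0:x1]=m[y0:y1,x0:x1];return o
E
python3 - <<'E'
from h import *
p,d=camera("top"); h=hsv(p); H,S,V=h[...,0],h[...,1],h[...,2]
# shelf: by depth height
yy,xx=np.mgrid[0:480,0:640]; px=np.c_[xx.ravel(),yy.ravel()]
P=pts("top",px,d).reshape(480,640,3); Z=P[...,2]
np.save("P0.npy",P)
m=(Z>0.045)&(Z<0.2)&(xx>180)&(xx<470)&(yy>160)&(yy<345)
c=biggest(m); r=cv2.minAreaRect(c); bp=cv2.boxPoints(r); W=plane("top",bp,0.06); print("shelf corners\n",W.round(4))
ctr=W.mean(0); e=np.roll(W,-1,0)-W; print("sizes",np.linalg.norm(e,axis=1)); print("ctr",ctr)
print("z shelf",np.median(Z[230:245,280:350]))
# spot
g=box((H>55)&(H<95)&(S>80),370,430,195,250); c=biggest(g); (a,b),ax,an=cv2.fitEllipse(c)
print("spot px",a,b,ax, plane("top",[[a,b]],0.06))
# board yellow/red
m=box((Z>0.064)&(Z<0.075),290,370,245,310); c=biggest(box((((H<35)&(S>170)))|((H>170)&(S>150)),290,370,245,310)); r=cv2.minAreaRect(c);bp=cv2.boxPoints(r);W=plane("top",bp,0.068);print("board\n",W.round(4),W.mean(0), np.linalg.norm(np.roll(W,-1,0)-W,axis=1),r)
st=box(((H<8)|(H>172))&(S>150),295,365,255,285); ys,xs=np.nonzero(st); W=plane("top",np.c_[xs,ys],0.068); mu=W.mean(0);u=np.linalg.svd((W-mu)[:,:2],full_matrices=False)[2][0];print("stripe",mu,u,len(xs),np.ptp(W@np.r_[u,0]))
# whale
wm=box((H>100)&(H<130)&(S>130),300,350,185,235); ys,xs=np.nonzero(wm);
Q=P[ys,xs]; print("whale n",len(xs),"zmax",Q[:,2].max(), "med",np.median(Q,0), Q.min(0),Q.max(0))
wz=box((Z>0.075),300,350,185,240); ys,xs=np.nonzero(wz);Q=P[ys,xs];print("raised",Q.min(0),Q.max(0),Q.mean(0))
for nm,b in dict(pot=(220,275,200,240),ca=(205,245,280,320),cb=(400,440,280,320)).items():
    z=box(Z>0.07,*b); ys,xs=np.nonzero(z);Q=P[ys,xs];print(nm,Q.min(0).round(3),Q.max(0).round(3))
E
```

```text
shelf corners
 [[ 0.7025  0.3096  0.06  ]
 [ 0.7048 -0.3031  0.06  ]
 [ 0.3418 -0.2952  0.06  ]
 [ 0.3433  0.3023  0.06  ]]
sizes [0.61263956 0.36308162 0.59745049 0.35927212]
ctr [0.52309694 0.00340676 0.06      ]
z shelf 0.05960447634613475
spot px 396.5028076171875 221.456298828125 (38.607994079589844, 39.60043716430664) [[ 0.60743202 -0.17471874  0.06      ]]
board
 [[ 0.4317  0.0517  0.068 ]
 [ 0.531   0.0456  0.068 ]
 [ 0.5235 -0.0743  0.068 ]
 [ 0.4241 -0.0674  0.068 ]] [ 0.4775914  -0.01110348  0.068     ] [0.09949601 0.12008163 0.09969899 0.11933368] ((328.7603759765625, 276.07415771484375), (50.97071838378906, 42.456024169921875), 3.3664605617523193)
stripe [ 0.49313003 -0.01119183  0.068     ] [0.06798837 0.99768611] 106 0.11785705321435733
whale n 705 zmax 0.12843256745221754 med [ 6.27132802e-01 -4.61494043e-06  1.01543707e-01] [ 0.59366697 -0.0377978   0.06751048] [0.66412741 0.03259067 0.12843257]
raised [ 0.44940653 -0.0377978   0.07530897] [0.66708443 0.03486974 1.26735808] [6.25666862e-01 1.11148088e-04 1.14894610e-01]
pot [0.449 0.029 0.07 ] [0.64  0.227 1.267]
ca [0.393 0.029 0.073] [0.457 0.253 1.267]
cb [ 0.392 -0.243  0.074] [0.457 0.029 1.267]
```

```bash
python3 - <<'E'
from h import *
P=np.load("P0.npy"); Z=P[...,2]; p=cv2.imread("pics/top0.png"); s=cv2.imread("pics/scene0.png")
yy,xx=np.mgrid[0:480,0:640]
m=(Z>0.045)&(Z<0.2)&(xx>180)&(xx<470)&(yy>160)&(yy<345)
c=biggest(m).reshape(-1,2); W=plane("top",c,0.06)
for nm,sel,ax in (("far",(abs(W[:,0]-.703)<.01)&(abs(W[:,1])<.27),0),("near",(abs(W[:,0]-.342)<.01)&(abs(W[:,1])<.27),0),("left",(abs(W[:,1]-.305)<.015)&(abs(W[:,0]-.52)<.16),1),("right",(abs(W[:,1]+.3)<.015)&(abs(W[:,0]-.52)<.16),1)):
    q=W[sel]; f=np.polyfit(q[:,1-ax],q[:,ax],1); print(nm,len(q),f.round(4),"at mid",np.polyval(f,[0.0 if ax==0 else .523]))
# scene-view far edge: brightness boundary
h=hsv(s); sh=((h[...,2]>165)&(h[...,1]<150))
for x in (200,260,320,380,430):
    col=s[:,x].astype(int).sum(1); print(x,[int(v) for v in col[262+int((x-181)*.28)-8:262+int((x-181)*.28)+12]], 262+int((x-181)*.28)-8)
a=cv2.resize(p[180:300,270:430],None,fx=5,fy=5,interpolation=cv2.INTER_CUBIC)
cv2.imwrite("pics/zt.png",a)
a=cv2.resize(s[180:300,220:380],None,fx=5,fy=5,interpolation=cv2.INTER_CUBIC)
cv2.imwrite("pics/zs.png",a)
# whale profile by depth
for lo,hi in ((.066,.075),(.075,.085),(.085,.095),(.095,.11),(.108,.13)):
    mm=box((Z>lo)&(Z<hi),300,350,185,240);q=P[mm];print(lo,hi,len(q),q.min(0).round(4),q.max(0).round(4),q.mean(0).round(4))
E
```

```text
far 223 [-3.000e-04  7.014e-01] at mid [0.7014252]
near 228 [-2.000e-04  3.454e-01] at mid [0.34541247]
left 134 [0.0031 0.3003] at mid [0.30190157]
right 133 [-0.0018 -0.2943] at mid [-0.29521942]
200 [493, 502, 503, 502, 488, 485, 491, 502, 513, 514, 508, 497, 477, 413, 316, 279, 277, 279, 280, 282] 259
260 [472, 464, 471, 495, 510, 516, 519, 512, 504, 487, 482, 493, 491, 438, 326, 272, 271, 284, 292, 294] 276
320 [535, 533, 523, 523, 531, 534, 525, 519, 508, 503, 511, 516, 510, 494, 436, 331, 287, 272, 255, 250] 292
380 [528, 522, 515, 512, 505, 491, 508, 524, 525, 515, 498, 499, 515, 517, 478, 375, 297, 276, 272, 270] 309
430 [504, 494, 484, 488, 483, 469, 467, 484, 508, 518, 512, 504, 497, 489, 468, 404, 307, 272, 273, 277] 323
0.066 0.075 69 [ 0.5697 -0.0586  0.066 ] [0.6948 0.0563 0.0749] [0.625  0.0031 0.071 ]
0.075 0.085 51 [ 0.5965 -0.0333  0.0753] [0.6671 0.0349 0.085 ] [0.6138 0.0066 0.0806]
0.085 0.095 136 [ 0.5979 -0.0307  0.085 ] [0.6663 0.0348 0.0949] [0.6338 0.011  0.09  ]
0.095 0.11 384 [ 0.6057 -0.0257  0.0951] [0.6602 0.0278 0.1098] [0.6336 0.0021 0.1017]
0.108 0.13 167 [ 0.5937 -0.0378  0.1081] [0.6442 0.0095 0.1284] [ 0.6133 -0.0168  0.1204]
```

```bash
python3 - <<'E'
from h import *
from scipy.spatial.transform import Rotation as R
def q(yaw,tilt=0):
    # tool z down; tool y along (-sin..)...
    r=R.from_euler('z',yaw)*R.from_euler('y',tilt)*R.from_euler('x',np.pi); x=r.as_quat(); return x[[3,0,1,2]]
print(q(0))
for yaw in (0,np.pi,np.pi/2,-np.pi/2):
  for pos in ((.40,-.01,.14),(.41,-.01,.14),(.42,-.01,.14),(.42,-.01,.25),(.64,-.01,.14),(.63,.07,.14),(.61,-.14,.14)):
    j=kin.inverse_kinematics(list(pos),list(q(yaw))); print(round(yaw,2),pos,None if j is None else np.round(j,2))
E
```

```text
[6.123234e-17 1.000000e+00 0.000000e+00 0.000000e+00]
0 (0.4, -0.01, 0.14) [-0.88  0.45  0.92  2.36 -0.67  0.6  -1.  ]
0 (0.41, -0.01, 0.14) [-0.87  0.47  0.92  2.34 -0.68  0.61 -0.99]
0 (0.42, -0.01, 0.14) [-0.86  0.49  0.92  2.32 -0.69  0.63 -0.98]
0 (0.42, -0.01, 0.25) [-0.96  0.16  0.93  2.23 -0.17  0.82 -1.48]
0 (0.64, -0.01, 0.14) [-0.55  0.71  0.68  1.8  -0.59  0.84 -1.16]
0 (0.63, 0.07, 0.14) [-0.67  0.69  0.65  1.81 -0.56  0.82 -1.3 ]
0 (0.61, -0.14, 0.14) [-0.41  0.73  0.78  1.84 -0.67  0.85 -0.87]
3.14 (0.4, -0.01, 0.14) [-0.54  0.33  0.48  2.35 -0.31  0.52  1.76]
3.14 (0.41, -0.01, 0.14) [-0.53  0.34  0.48  2.32 -0.31  0.53  1.76]
3.14 (0.42, -0.01, 0.14) [-0.52  0.36  0.47  2.3  -0.31  0.54  1.76]
3.14 (0.42, -0.01, 0.25) [-0.68  0.13  0.61  2.22 -0.1   0.82  1.56]
3.14 (0.64, -0.01, 0.14) [-0.32  0.63  0.34  1.78 -0.28  0.78  1.73]
3.14 (0.63, 0.07, 0.14) [-0.38  0.61  0.23  1.79 -0.19  0.76  1.52]
3.14 (0.61, -0.14, 0.14) [-0.18  0.62  0.43  1.82 -0.35  0.77  2.  ]
1.57 (0.4, -0.01, 0.14) [-0.81  0.41  0.82  2.36 -0.58  0.57  0.47]
1.57 (0.41, -0.01, 0.14) [-0.8   0.43
[... 163 characters left out ...]
 0.04]
1.57 (0.64, -0.01, 0.14) [-0.47  0.67  0.56  1.8  -0.48  0.81  0.32]
1.57 (0.63, 0.07, 0.14) [-0.61  0.67  0.56  1.81 -0.48  0.8   0.2 ]
1.57 (0.61, -0.14, 0.14) [-0.4   0.73  0.76  1.84 -0.66  0.85  0.69]
-1.57 (0.4, -0.01, 0.14) [ 0.23  0.33 -0.41  2.3   0.25  0.55  2.77]
-1.57 (0.41, -0.01, 0.14) [ 0.12  0.33 -0.29  2.28  0.18  0.55  2.84]
-1.57 (0.42, -0.01, 0.14) [-1.04  0.77  1.27  2.33 -1.05  0.87 -2.18]
-1.57 (0.42, -0.01, 0.25) [-1.22  0.33  1.33  2.24 -0.42  0.87 -2.76]
-1.57 (0.64, -0.01, 0.14) [-0.82  1.07  1.26  1.82 -1.12  1.18 -2.32]
-1.57 (0.63, 0.07, 0.14) [-0.14  0.6  -0.1   1.78  0.08  0.77  2.87]
-1.57 (0.61, -0.14, 0.14) [-0.63  1.06  1.26  1.85 -1.12  1.17 -2.09]
```

View zooms.

```bash
python3 - <<'E'
from h import *
P=np.load("P0.npy"); p=cv2.imread("pics/top0.png"); s=cv2.imread("pics/scene0.png")
print("cam top",rays("top",[[1,1]])[0],"scene",rays("scene",[[1,1]])[0])
def edge(n,im,cols,guess,half=12):
    out=[]
    for x in cols:
        y0=int(guess(x)); c=im[y0-half:y0+half,x].astype(float).sum(1); g=abs(np.diff(c)); k=g.argmax(); w=g[max(0,k-2):k+3]; out.append((x,y0-half+max(0,k-2)+.5+(w*np.arange(len(w))).sum()/w.sum()))
    return np.array(out)
e=edge("scene",s,[c for c in range(200,441,10)],lambda x:273+(x-200)*.283)
for z in (0.06,0): 
    w=plane("scene",e,z); f=np.polyfit(w[:,1],w[:,0],1); r=w[:,0]-np.polyval(f,w[:,1]); print("scene far z",z,f,r.std(),w[:,1].min(),w[:,1].max())
for nm,g in (("far",183),("near",332)):
    e=edge("top",p,range(215,435,5),lambda x:g,7); w=plane("top",e,0.06); f=np.polyfit(w[:,1],w[:,0],1); r=w[:,0]-np.polyval(f,w[:,1]); print("top",nm,f,r.std())
E
```

```text
cam top [0.44940653 0.0290357  1.26735808] scene [1.11034051 0.21151169 1.02756262]
scene far z 0.06 [-0.00148876  0.70521544] 0.00016299953516066875 -0.23895678377712973 0.29893086427412585
scene far z 0 [-0.00148876  0.68007351] 0.00017310737928090438 -0.26689100507598806 0.3043518577329979
top far [0.00276591 0.70261551] 0.00040551261410831
top near [-0.00095551  0.34414533] 0.00044546480933582277
```

View pics/zt.png

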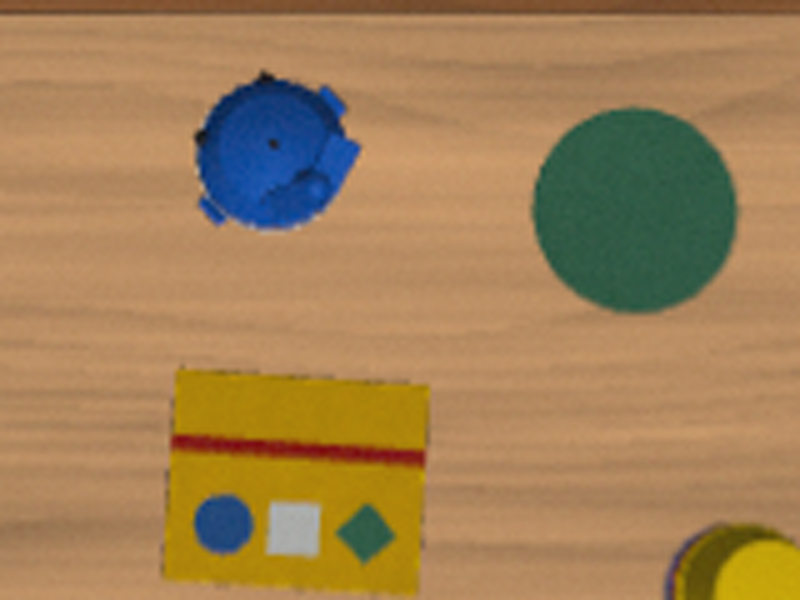

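View pics/zs.png

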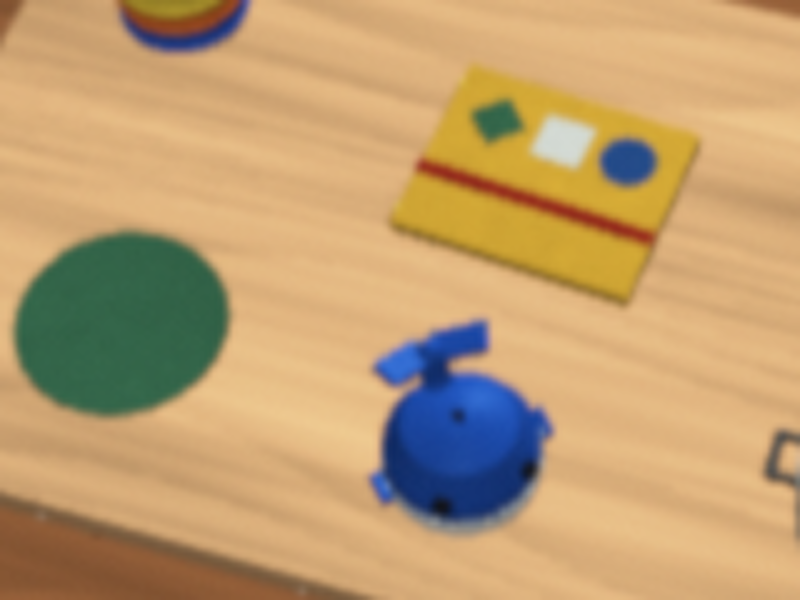

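Top zoom: the whale dome is centred at about (324.6,210.6), with its tail towards −x/−y and its flippers at the side. The spot is at (396.5,221.5). The far edge reads 0.7026 m from the top camera and 0.7052 m from the scene camera, consistent with the 2 mm calibration. I'll push the whale with the fingers half open as a fork.

```bash
cat >> h.py <<'E'
from scipy.spatial.transform import Rotation as R
def q(yaw):
    x=(R.from_euler('z',yaw)*R.from_euler('x',np.pi)).as_quat(); return [float(v) for v in x[[3,0,1,2]]]
def snap(tag):
    o={}
    for n in ("top","scene"):
        p,d=camera(n); cv2.imwrite(f"pics/{n}_{tag}.png",p); o[n]=(p,d)
    return o
E
python3 - <<'E'
from h import *
C=plane("top",[[324.6,210.6]],.084)[0]; print("whale C",C)
C=C[:2]; S=np.array([.6074,-.1747]); d=(S-C)/np.linalg.norm(S-C); yaw=np.arctan2(-d[1],-d[0]); print("d",d,"yaw",yaw)
np.save("w.npy",np.r_[C,S,d,yaw])
z=.1356; st=C-d*.062; Q=q(yaw)
env.grip(.05,30)
env.reach([*st,.26],Q)
env.movel([*st,z],.12,stop_force=8)
s=env.get_state(); print(s["time"],s["tcp_pos"],s["opening"],s["force"])
snap("w1")
E
```

```text
whale C [ 0.63018516 -0.00168695  0.084     ]
d [-0.13056877 -0.99143925] yaw 1.4398536871650558
4.4333 [0.63885983 0.05969653 0.13642432] 0.05035785760820861 [-0.59769852 -0.22858255  0.30134155]
```

```bash
python3 - <<'E'
import cv2,numpy as np
a=cv2.imread("pics/top_w1.png")[150:330,220:460]; b=cv2.imread("pics/scene_w1.png")[150:330,200:440]
cv2.imwrite("pics/w1z.png",cv2.resize(np.vstack([a,b]),None,fx=1.6*1.04,fy=1.6*1.04,interpolation=cv2.INTER_CUBIC))
E
```

```text
(no output)
```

View pics/w1z.png

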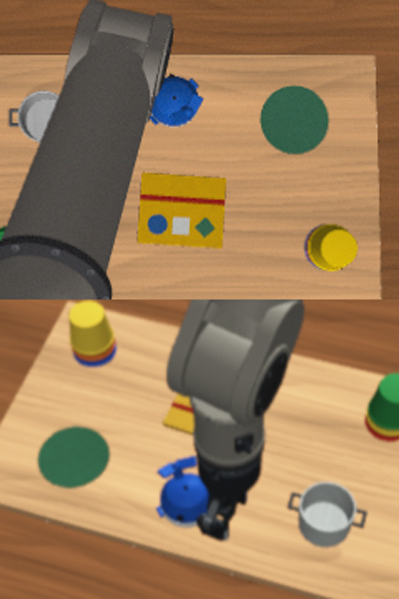

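The fork sits on the whale's +y side, clear of the pot and the board. Pushing now.

```bash
python3 - <<'E'
from h import *
w=np.load("w.npy"); C,S,d,yaw=w[:2],w[2:4],w[4:6],w[6]; z=.1356
t=S-d*(.037+.02)
for v,f in ((C-d*.035,.05),(t,.06)):
    print(env.movel([*v,z],f,stop_force=15)); s=env.get_state(); print(s["time"],s["tcp_pos"],s["force"])
o=snap("w2")
a=o["top"][0][150:330,220:460]; b=o["scene"][0][150:330,200:440]
cv2.imwrite("pics/w2z.png",cv2.resize(np.vstack([a,b]),None,fx=1.66,fy=1.66,interpolation=cv2.INTER_CUBIC))
E
```

```text
False
5.225 [0.63474218 0.03300651 0.13557292] [0.13330521 1.00677105 0.63118786]
False
7.9167 [ 0.61488874 -0.11799534  0.13556397] [-0.21432679 -0.2933736   0.24976561]
```

View pics/w2z.png

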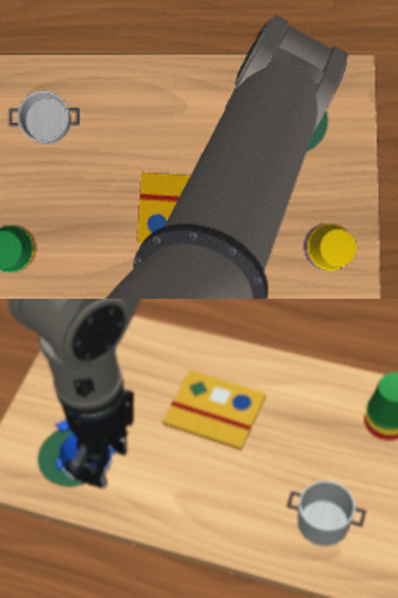

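The whale is now over the edge of the spot. I'll push a bit further, back off and look.

```bash
python3 - <<'E'
from h import *
w=np.load("w.npy"); C,S,d,yaw=w[:2],w[2:4],w[4:6],w[6]; z=.1356
print(env.movel([*(S-d*.041),z],.04,stop_force=15)); env.dwell(.3)
env.movel([*(S-d*.09),z],.08); env.movel([*(S-d*.09),.24],.15)
env.reach([.42,-.011,.24],q(0))
o=snap("w3"); s=env.get_state(); print(s["time"],s["tcp_pos"])
p,dd=o["top"]; h=hsv(p)
a=p[150:330,220:460]; b=o["scene"][0][150:330,200:440]
cv2.imwrite("pics/w3z.png",cv2.resize(np.vstack([a,b]),None,fx=1.66,fy=1.66,interpolation=cv2.INTER_CUBIC))
E
```

```text
False
11.9167 [ 0.42061381 -0.01121109  0.24016682]
```

View pics/w3z.png

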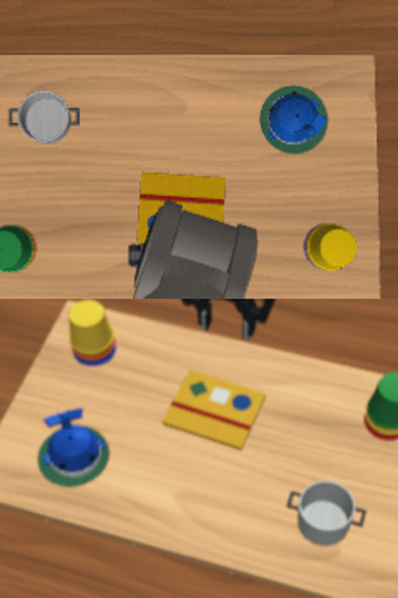

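The whale stands inside the spot, within about 5 mm in the picture. Now I'll go behind the board, touch the shelf to find the fingertip height, then push with both fingers.

```bash
python3 - <<'E'
from h import *
print("whale", plane("top",[[398.9,220.5]],.084)[0])
env.grip(.07,30)
env.movel([.401,-.011,.24],.1); env.movel([.401,-.011,.15],.12)
hit=env.movel([.401,-.011,.118],.02,stop_force=4); s=env.get_state(); print(hit,s["time"],s["tcp_pos"],s["force"],s["opening"])
zt=s["tcp_pos"][2]
env.movel([.401,-.011,zt+.004],.03); s=env.get_state(); print(s["tcp_pos"],s["force"])
o=snap("b1"); b=o["scene"][0][150:330,200:440]
cv2.imwrite("pics/b1z.png",cv2.resize(b,None,fx=3,fy=3,interpolation=cv2.INTER_CUBIC))
E
```

```text
whale [ 0.60655486 -0.17640965  0.084     ]
True 14.6417 [ 0.40100056 -0.01108233  0.1249359 ] [-0.29258995  0.31553942  6.30360553] 0.07010411645789123
[ 0.40108474 -0.01097069  0.12900827] [ 1.01817976e-04 -1.26005519e-01  6.12718150e-01]
```

View pics/b1z.png

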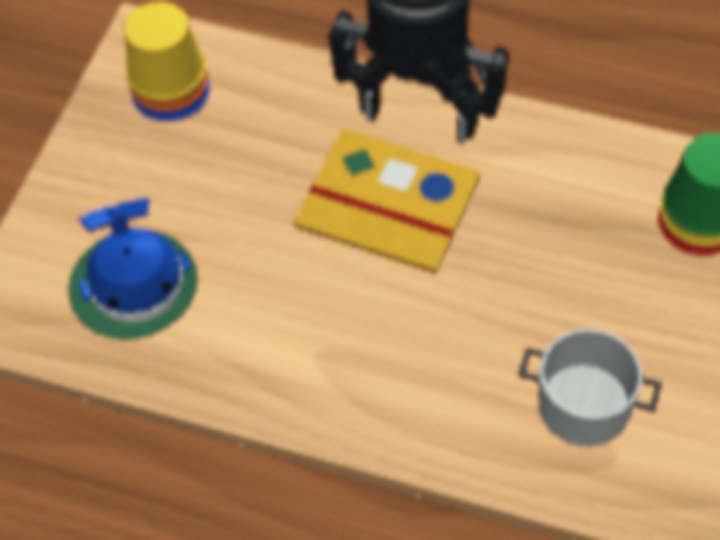

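The fingers stand clear behind the board, at its middle. Pushing to about 20 mm short.

```bash
python3 - <<'E'
from h import *
z=.1249+.0028
env.movel([.401,-.011,z],.03)
print(env.movel([.6075,-.011,z],.06,stop_force=15)); s=env.get_state(); print(s["time"],s["tcp_pos"],s["force"]); env.dwell(.2)
o=snap("b2"); b=o["scene"][0][150:330,200:440]
cv2.imwrite("pics/b2z.png",cv2.resize(b,None,fx=3,fy=3,interpolation=cv2.INTER_CUBIC))
E
```

```text
False
18.875 [ 0.6074439  -0.01102052  0.12773005] [-1.87765549 -0.43397897  0.35057333]
```

View pics/b2z.png

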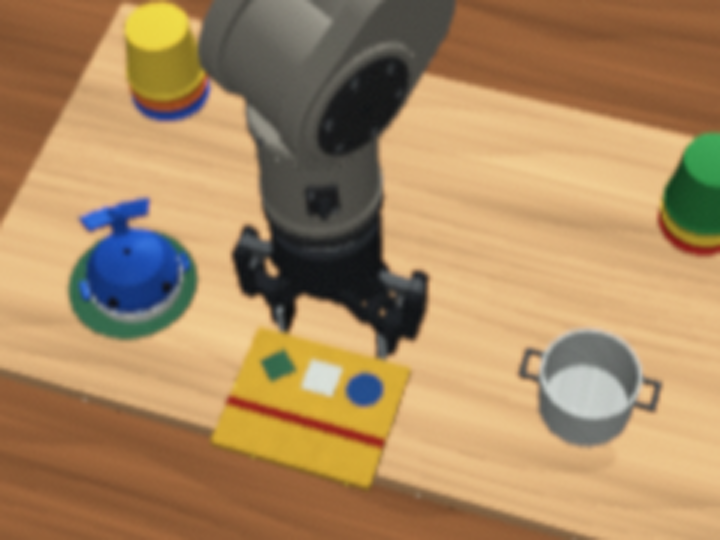

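The board pokes slightly over the edge and is square to it, with the stripe running from (228,400) to (384,442) in the zoom. I'll measure the gap between stripe and edge in the same camera.

```bash
cat >> h.py <<'E'
def stripe(n,p,b):
    h=hsv(p);H,S=h[...,0],h[...,1]
    m=box(((H<8)|(H>172))&(S>150),*b); cs,_=cv2.findContours(m.astype(np.uint8),cv2.RETR_EXTERNAL,cv2.CHAIN_APPROX_NONE)
    m2=np.zeros(m.shape,np.uint8); cv2.drawContours(m2,[max(cs,key=len)],-1,1,-1)
    ys,xs=np.nonzero(m2); W=plane(n,np.c_[xs,ys],.068); mu=W.mean(0); u=np.linalg.svd((W-mu)[:,:2],full_matrices=False)[2][0]
    return mu,-u[0]/u[1],np.ptp(W@np.r_[u,0]),len(xs)
def board(n,p,b):
    h=hsv(p);H,S=h[...,0],h[...,1]
    c=biggest(box(((H>15)&(H<35)&(S>170))|(((H<8)|(H>172))&(S>150)),*b)).reshape(-1,2)
    r=cv2.minAreaRect(plane(n,c,.068)[:,:2].astype(np.float32)); return r
E
python3 - <<'E'
from h import *
s=cv2.imread("pics/scene_b2.png"); t=cv2.imread("pics/top_b2.png")
print("scene",stripe("scene",s,(265,345,260,320)),board("scene",s,(265,345,250,320)))
try: print("top",stripe("top",t,(290,370,180,230)),board("top",t,(290,370,160,230)))
except Exception as e: print(e)
E
```

```text
scene (array([ 0.68369105, -0.00808557,  0.068     ]), np.float64(0.0008422188329037366), np.float64(0.11607921259324128), 89) ((0.6712964177131653, -0.00671594962477684), (0.12066785991191864, 0.10145518183708191), 89.44140625)
top (array([0.6827017 , 0.04942315, 0.068     ]), np.float64(1.0734158417434738), np.float64(0.006789748729314038), 8) ((0.695785641670227, 0.03958287090063095), (0.023921309038996696, 0.0413324311375618), 89.91305541992188)
```

Stripe to edge is about 20 mm (21.5 by the stripe, 19 by the board's outline). I'll push 16 mm more, back off and measure in both views.

```bash
python3 - <<'E'
from h import *
z=.1277
env.movel([.6235,-.011,z],.03,stop_force=15); env.dwell(.3)
s=env.get_state(); print(s["time"],s["tcp_pos"],s["force"])
env.movel([.585,-.011,z],.06); env.movel([.585,-.011,.2],.12); env.movel([.43,-.011,.2],.15)
o=snap("b3"); s,t=o["scene"][0],o["top"][0]
cv2.imwrite("pics/b3z.png",cv2.resize(np.vstack([t[150:330,220:460],s[150:330,200:440]]),None,fx=1.66,fy=1.66,interpolation=cv2.INTER_CUBIC))
np.save("b3.npy",o["top"][1])
print("scene",stripe("scene",s,(265,345,260,320)),board("scene",s,(265,345,250,330)))
print("top",stripe("top",t,(290,370,160,230)),board("top",t,(290,370,140,230)))
E
```

```text
20.1583 [ 0.62344573 -0.01098726  0.12773494] [ 0.45659215 -0.10753038 -0.01747077]
scene (array([ 0.70086525, -0.00595975,  0.068     ]), np.float64(0.0016599404097211168), np.float64(0.1158452605526476), 100) ((0.6890088319778442, -0.007248502224683762), (0.1001230925321579, 0.12198774516582489), 0.22246742248535156)
top (array([ 0.70056585, -0.00704555,  0.068     ]), np.float64(-0.00036578100058577576), np.float64(0.11721655490184785), 100) ((0.6642667055130005, -0.007999300956726074), (0.11904559284448624, 0.060484349727630615), 89.97186279296875)
```

View pics/b3z.png

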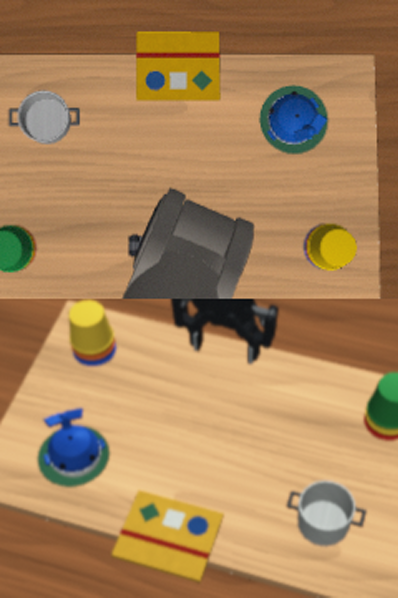

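Both views agree: the board is square and the stripe is 2 to 4 mm short of the edge, inside tolerance. I'll nudge it 2.7 mm more to centre it.

```bash
python3 - <<'E'
from h import *
z=.1277
env.movel([.585,-.011,.2],.15); env.movel([.585,-.011,z],.1)
env.movel([.615,-.011,z],.05); print(env.movel([.6262,-.011,z],.015,stop_force=15)); env.dwell(.3)
s=env.get_state(); print(s["time"],s["tcp_pos"],s["force"])
env.movel([.585,-.011,z],.06); env.movel([.585,-.011,.22],.12); env.movel([.43,-.011,.22],.15)
o=snap("b4"); s,t=o["scene"][0],o["top"][0]; print(env.get_state()["time"])
cv2.imwrite("pics/b4z.png",cv2.resize(np.vstack([t[150:330,220:460],s[150:330,200:440]]),None,fx=1.66,fy=1.66,interpolation=cv2.INTER_CUBIC))
print("scene",stripe("scene",s,(265,345,260,320)),board("scene",s,(265,345,250,330)))
print("top",stripe("top",t,(290,370,160,230)))
h=hsv(t)
for nm,m in (("spot+whale",(((h[...,0]>55)&(h[...,0]<130))&(h[...,1]>80))),):
    c=biggest(box(m,370,430,190,250)); e=cv2.fitEllipse(c); print(nm,plane("top",[e[0]],.06))
c=biggest(box((h[...,0]>100)&(h[...,0]<130)&(h[...,1]>130),370,430,190,250)); e=cv2.minEnclosingCircle(c); print("whale",e,plane("top",[e[0]],.09))
E
```

```text
False
26.9917 [ 0.62615595 -0.01100162  0.12765586] [-1.28074693 -0.5499313  -0.10142595]
30.025
scene (array([ 0.70244395, -0.00789544,  0.068     ]), np.float64(-0.0012302502163756255), np.float64(0.11584772293503329), 100) ((0.6904287338256836, -0.007242914289236069), (0.10025890916585922, 0.1224001869559288), 0.038950469344854355)
top (array([ 0.70180066, -0.00785648,  0.068     ]), np.float64(0.00048543659814971363), np.float64(0.11964901533174715), 152)
spot+whale [[ 0.60744087 -0.17467021  0.06      ]]
whale ((398.13031005859375, 224.06231689453125), 18.13028335571289) [[ 0.59735827 -0.17337387  0.09      ]]
```

View pics/b4z.png

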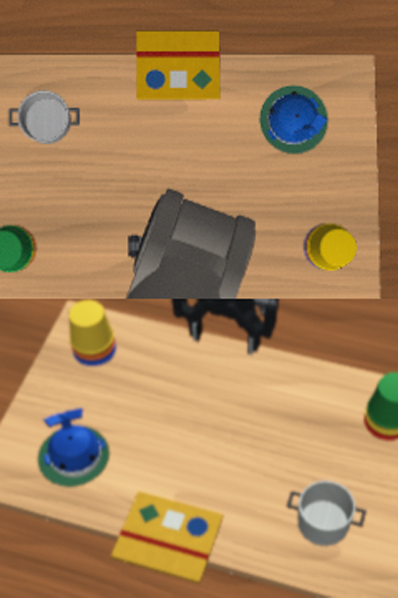

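The stripe lies on the edge in both views (0.8 mm short in top, 2.8 mm in scene), the board is square, the whale is on the spot and the arm is clear. Handing in.

```bash
python3 - <<'E'
from h import *
job.job_done(); print(env.get_state()["time"])
E
```

```text
the job is handed in; nothing more can be done
the job is handed in; nothing more can be done
```

I pushed the whale sideways onto the green spot with the fingers half open as a fork. Then I pushed the board straight out with both fingertips, in three pushes with a camera check after each. I handed the job in at about 30 s of robot time; it reports no verdict.

**Last checks, taken just before handing in:**
- **Stripe:** 0.8 mm short of the far edge in the top view and 2.8 mm in the scene view. They differ because the two cameras place the edge 2.6 mm apart (0.7026 m and 0.7052 m), in line with the 2 mm calibration. Both are inside the 7 mm tolerance.
- **Board:** square to the edge within about 0.005 rad.
- **Whale:** about 2 mm from the spot's centre, by a reading right after its push. A cruder automatic fit at the end gave about 10 mm, probably because the tail pulled it to one side. Both are well within 35 mm.
- **Pot and shelf cups:** they looked unmoved in the pictures, though I did not measure them again. The bowl, the drill and the cups on the table were outside my last close-ups, but the arm never went near them while low.
- **Robot:** parked clear of everything, touching nothing.

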